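# Call the fitter and point out the missing trim clip

## Robot

A 6-joint arm with a two-finger parallel gripper is mounted at the origin on the work surface. World frame = base frame: x ahead of the robot, y to its left, z up, the work surface at z = 0. Lengths are in mm, angles in rad, forces in N, time in s.
With the tool pointing down it reaches from about 350 to 875 mm from the base axis. Payload 4.2 kg.
Tool frame: the origin (TCP) lies between the finger pads, 19 mm behind the fingertips; this is the grasp point; z points along the fingers, y is the line along which they close (so a half turn about z gives the same grasp; the last joint's range is limited). The gripper opens to 85 mm and grips with 20 to 120 N. Pads are 22 mm wide; open, the fingers measure 114 mm over their backs; the gripper's body (76 mm by 85 mm) begins 54 mm behind the grasp point. The pads swing forward as they close: fully open they stand 13 mm farther back than shut.
Start: joints at [-0.935, 0.385, 0.008, 0, -1.194, -0.259], TCP at [229.98, -581.127, 250.012] pointing down, gripper open.
Joint ranges: [-3.14, 3.14], [-1.21, 2.06], [-1.07, 1.41], [-3.16, 2.05], [-2.99, -0.16], [-3.1, 3.1]. Speed limits (rad/s): [2.79, 2.79, 3.14, 3.14, 3.14, 3.14].

## Interface

Orientations are given as a unit quaternion [x, y, z, w].
In Python, from bench import arm gives the robot as it stands.
- The arm moves only by the tool arm_command, never from a script. Its argument "rows" is a list of rows, each a list of 2 entries, a list of its own where there are three numbers: the shift along the tool's x, y, z as a fraction of full scale, then the turn, a rotation vector about the tool's x, y, z as a fraction of full scale. In form: [[[x, y, z], [wx, wy, wz]], ...]. A call has 1 to 5 rows; each row is the pose to reach, as a shift and turn from the pose commanded when the call began, along the tool's axes at that moment, turning the shorter way round; what a row does not reach only later rows make up. Full scale, the value 1, is 0.25 m for a shift and 180 degrees for a turn. A row lasts 1/10 s, in which the tool goes at most 50 mm and 8.59 degrees, less where a joint would pass 70% of its speed; a pose out of reach is approached as far as the arm can. A call with a number of a shift or a turn outside -1 to 1 is refused whole. A call with a gripper value outside its range is refused whole. "grip" is the opening, from 0 (shut) to 1 (fully open), set as the call begins (left out, the last holds). The fingers move at their own pace and stop on an object; the grip force is fixed at half the most. Time passes only in rows, so rows that repeat a pose let the fingers close. It gives the time, the measured TCP pose, the force, the opening and the grip force at its end, in the units of the state.
- arm.read_state(): the state, without advancing time (a new reading comes with each control period).
- arm.get_image(name): name is "scene" or "top" or "wrist"; returns (picture, depth): 384x512x3 uint8, blue, green, red; 384x512 float32, mm along the optical axis (not along the pixel's ray), 0 where there is no reading.
- arm.camera_info(name): a dict with "fx", "fy", "cx", "cy" (pixels), "extrinsics" (4x4, takes a point from camera to world coordinates). Camera axes: x right, y down, z forward; pixel columns grow to the right and rows downward; lengths in mm; the calibration is good to about 2 mm. A picture is of the moment at which its call begins: read the wrist's pose just before it. camera_info takes no time and is no camera call; for the wrist camera it gives the pose at the moment of the call.
- arm.job_done(): hands the job in; it is judged then, once.
Trained networks look in the newest picture that a camera, given by its name, has taken for a name from the list of things; names that differ only in an ending like _2 or _b are one class to them, and where a whole thing is asked for, a point or a joint stands for the part that bears it (a point fixed in the world has none). Each returns a list of dicts, best first, with "score" (0 to 1); they miss things now and then, are a little off and sometimes report something else, mostly with a low value. They report only what shows in the picture. A call takes as long as a camera call. They do not tell look-alikes from the thing itself.
- arm.spot_in(camera, query): "position" ([column, row] in pixels, amid what is visible of it).
The state is a dict: "clock": time; "joints": joint angles; "joint_vel": joint speeds; "joint_efforts": joint torques, N m; "position": TCP position; "ee_rot": TCP orientation; "contact_force": force on the tool from outside, world axes, zero at the start; "wrist_torque": the same for the moment, N m; "gripper_width": finger opening in mm; "grasp_force": force on a finger pad.
Only numpy, scipy, OpenCV 4.12 (cv2) and the standard library are available. Lean on these libraries where they do the work, as an engineer would, in place of code of your own. Each camera call takes 0.05 s, during which the arm holds its last target. There are 200 camera calls.

## Task

Call the fitter: press the big mushroom button on the call box all the way down and let it come up again. Then show the job by pointing straight down from a couple of centimetres above, without touching: first at the one clip seat on the trim panel that has no clip, staying there for a good two seconds, and then at the middle of the bin of clips that belong in those seats, where you finish, still pointing. Do not come down or sweep low over any other seat or bin, keep off the small button, touch none of the panel, the seats, the bins, their plate and the things lying about, and lift or shift nothing.

Things in the scene. Friction and masses are not known exactly. Their poses are not given: they have to be found in the camera images.
- call_button_top (a point): centre of the top of the call button: a black mushroom-head push button, head 40 mm across, 77 mm above the bench, on the call box (grey enclosure 74 x 134 x 52 mm lying on the bench, left of the robot's middle). Of the box's two buttons it is the big raised one. Pressed straight down; z is up
- call_button (a joint): travel of the call button in m: 0 up, 0.006 fully down; about 1 N starts it, about 4.6 N holds it fully down; it springs back when released
- reset_button_top (a point): centre of the top of the box's other button, not to be pressed: small (21 mm across), flush inside a 32 mm steel guard ring, 66 mm from the call button; its top is 61 mm above the bench and the ring's 62 mm
- reset_button (a joint): travel of that small button in m: 0 up, 0.004 down
- panel: black car trim panel, fixed back-up on its holding fixture mid-bench: 156 (x) by 385 mm (y), corner +x +y cut off. Origin on the bench under it. Back 49 mm above the bench, rim 57 mm. Six clip seats on it at panel (x, y) = (-50,-150), (50,-150), (-50,-10), (50,-10), (-50,120), (45,110) mm; which one is empty varies
- empty_seat_mouth (a point): centre of the open top of the one clip seat without a clip: a grey box-shaped plastic seat 28 x 28 x 18 mm with a slot in its top, nothing standing in it. The point is at the seat's top, 67 mm above the bench; its z is up
- empty_seat: that empty seat itself; origin at the centre of its foot, 18 mm below its top
- clipped_seat_1: one of the five seats that have their clip: same grey seat, with a white nylon barbed clip (20 mm flange, 19 mm tall) standing in it to 86 mm above the bench. Origin at the centre of its foot, 37 mm below the clip's tip
- clipped_seat_2: one of the five seats that have their clip: same grey seat, with a white nylon barbed clip (20 mm flange, 19 mm tall) standing in it to 86 mm above the bench. Origin at the centre of its foot, 37 mm below the clip's tip
- clipped_seat_3: one of the five seats that have their clip: same grey seat, with a white nylon barbed clip (20 mm flange, 19 mm tall) standing in it to 86 mm above the bench. Origin at the centre of its foot, 37 mm below the clip's tip
- clipped_seat_4: one of the five seats that have their clip: same grey seat, with a white nylon barbed clip (20 mm flange, 19 mm tall) standing in it to 86 mm above the bench. Origin at the centre of its foot, 37 mm below the clip's tip
- clipped_seat_5: one of the five seats that have their clip: same grey seat, with a white nylon barbed clip (20 mm flange, 19 mm tall) standing in it to 86 mm above the bench. Origin at the centre of its foot, 37 mm below the clip's tip
- clip_bin: loose grey open parts bin, 104 x 100 x 48 mm (front lip 14 mm further), half full of white barbed nylon clips, the same as on the panel. One of three bins side by side on a steel plate at the robot's right; their order varies. Origin under its middle, 4 mm above the bench; its front is -x
- clip_bin_mouth (a point): centre of the mouth of the bin of barbed clips, at the height of its rim, 52 mm above the bench; the clips lie about 20 mm lower; z is up
- nut_bin: equal bin with folded steel U-nuts; origin likewise
- stop_bin: equal bin with round black rubber bump stops; origin likewise
- bin_plate: fixed steel plate under the three bins, 135 x 325 x 4 mm with a 30 mm lip along its +x edge (the bins' backs); the bins stand in a row along its y at -104, 0 and 104 mm. Origin under its middle
- sander: bystander: air angle sander lying on the bench between robot and panel, 190 x 70 x 48 mm; origin under its head
- polisher: bystander: shorter angle polisher with a thick yellow foam pad, lying beyond the panel, 48 mm high; origin under its head
- brush_pot: bystander: round concrete pot, 88 mm across, 43 mm high, a brush standing out of it to 120 mm; origin under its middle
- disc_stack: bystander: stack of 75 mm abrasive discs, 24 mm high; origin under its middle
- cleaner_bottle: bystander: bottle, 60 mm across, 160 mm tall; origin under its middle
- pry_tool: bystander: flat trim lever, 200 mm long, 14 mm high, lying on the bench; origin under its middle
- tape_roll: bystander: roll of masking tape, 96 mm across, 24 mm high; origin under its middle
Things that resemble listed ones, but are neither listed nor needed, are in the scene too. Leave any green look-alike of the stop_bin alone.

How it is judged (in metres and radians):
On the way, in this order (a step that is already met when the one before it is completed fails the run):
1. the call button is pressed fully down (value of joint call_button above 0.005 m), for 0.1 s.
2. with the call button up again, the tool points down at the empty seat for 1.5 s: tool point within 22 mm of its centre sideways and 19 to 65 mm above its top (value of joint call_button below 0.0015 m and horizontal distance between the grasp point and empty_seat_mouth below 0.022 m and z of the grasp point in the frame of empty_seat_mouth between 0.019 and 0.065 m and angle between the grasp point's own z axis and vertical above 2.6 rad), for 1.5 s.
3. the tool points down at the bin of barbed clips: tool point within 30 mm of the middle of its mouth sideways and 0 to 70 mm above its rim (value of joint call_button below 0.0015 m and horizontal distance between the grasp point and clip_bin_mouth below 0.03 m and z of the grasp point in the frame of clip_bin_mouth between 0 and 0.07 m and angle between the grasp point's own z axis and vertical above 2.6 rad), for 0.3 s.
At the end, for the whole second after the job is handed in: the tool still points down (within 30 degrees of vertical) at the bin of barbed clips: tool point within 30 mm of the middle of its mouth sideways, 0 to 70 mm above its rim, touching nothing; both buttons up; the bins within 10 mm and all else on the bench within 15 mm of where they stood (all of step 3 and value of joint reset_button below 0.0015 m and not (distance of clip_bin from where it was at the start of the episode above 0.01 m) and not (distance of nut_bin from where it was at the start of the episode above 0.01 m) and not (distance of stop_bin from where it was at the start of the episode above 0.01 m) and linear speed of each of clip_bin, nut_bin, stop_bin below 0.02 m/s and not (distance of sander from where it was at the start of the episode above 0.015 m) and not (distance of polisher from where it was at the start of the episode above 0.015 m) and not (distance of brush_pot from where it was at the start of the episode above 0.015 m) and not (distance of disc_stack from where it was at the start of the episode above 0.015 m) and not (distance of cleaner_bottle from where it was at the start of the episode above 0.015 m) and not (distance of pry_tool from where it was at the start of the episode above 0.015 m) and not (distance of tape_roll from where it was at the start of the episode above 0.015 m)).
It fails at once if the small button is pressed (value of joint reset_button above 0.002 m).
It fails at once if the robot touches the panel, a clip seat, a bin, the plate under the bins or another thing on the bench (contact force between any of the fingers, the arm and panel above 0.5 N or contact force between any of the fingers, the arm and bin_plate above 0.5 N or contact force between any of the fingers, the arm and empty_seat above 0.5 N or contact force between any of the fingers, the arm and clipped_seat_1 above 0.5 N or contact force between any of the fingers, the arm and clipped_seat_2 above 0.5 N or contact force between any of the fingers, the arm and clipped_seat_3 above 0.5 N or contact force between any of the fingers, the arm and clipped_seat_4 above 0.5 N or contact force between any of the fingers, the arm and clipped_seat_5 above 0.5 N or contact force between any of the fingers, the arm and clip_bin above 0.5 N or contact force between any of the fingers, the arm and nut_bin above 0.5 N or contact force between any of the fingers, the arm and stop_bin above 0.5 N or contact force between any of the fingers, the arm and sander above 0.5 N or contact force between any of the fingers, the arm and polisher above 0.5 N or contact force between any of the fingers, the arm and brush_pot above 0.5 N or contact force between any of the fingers, the arm and disc_stack above 0.5 N or contact force between any of the fingers, the arm and cleaner_bottle above 0.5 N or contact force between any of the fingers, the arm and pry_tool above 0.5 N or contact force between any of the fingers, the arm and tape_roll above 0.5 N).
It fails at once if a bin is shifted or lifted by 10 mm, or another thing on the bench by 15 mm (distance of any of clip_bin, nut_bin, stop_bin from where it was at the start of the episode above 0.01 m or distance of any of sander, polisher, brush_pot, disc_stack, cleaner_bottle, pry_tool, tape_roll from where it was at the start of the episode above 0.015 m).
It fails at once if the tool comes or sweeps low over a seat that has its clip (tool point within 22 mm of its middle sideways, less than 65 mm above the seat's top) ((horizontal distance between the grasp point and clipped_seat_1 below 0.022 m and z of the grasp point in the frame of clipped_seat_1 below 0.083 m) or (horizontal distance between the grasp point and clipped_seat_2 below 0.022 m and z of the grasp point in the frame of clipped_seat_2 below 0.083 m) or (horizontal distance between the grasp point and clipped_seat_3 below 0.022 m and z of the grasp point in the frame of clipped_seat_3 below 0.083 m) or (horizontal distance between the grasp point and clipped_seat_4 below 0.022 m and z of the grasp point in the frame of clipped_seat_4 below 0.083 m) or (horizontal distance between the grasp point and clipped_seat_5 below 0.022 m and z of the grasp point in the frame of clipped_seat_5 below 0.083 m)).
It fails at once if the tool comes or sweeps low over a bin of other parts (tool point within 30 mm of its middle sideways, less than 70 mm above the rim) ((horizontal distance between the grasp point and nut_bin below 0.03 m and z of the grasp point in the frame of nut_bin below 0.118 m) or (horizontal distance between the grasp point and stop_bin below 0.03 m and z of the grasp point in the frame of stop_bin below 0.118 m)).
It also fails if it takes over 45 s, if anything falls off the work surface, if the arm or the gripper's body presses on something with over 40 N, if the wrist force passes 120 N, or if a joint passes its speed limit or range.

## Working session

There is one attempt and no reset: what is moved stays moved. The work goes in short steps, Python scripts to look and compute and a tool call to move; the robot and the scene stay as the last step left them, time stands still between calls to the robot, and variables do not carry over. Pictures are saved under pics/ and viewed, at most 10 in all, crops included, and the job is handed in when it is done.

Besides the shell and the picture viewer there is one more tool, called after "Emit:" in YAML: its name, and indented under it one key for each argument. arm_command: Moves the arm, as the interface text tells. Shift numbers are shares of 0.25 m and turn numbers shares of 180 degrees, none past 1 either way. Its arguments: {"type":"object","properties":{"rows":{"type":"array","items":{"type":"array"}},"grip":{"type":"number"}},"required":["rows"]}

```bash
mkdir -p pics; cat > h.py <<'E'
import numpy as np, cv2
from bench import arm
def w(cam,u,v,d=None,z=None):
    i=arm.camera_info(cam);E=np.array(i["extrinsics"])
    r=np.array([(u-i["cx"])/i["fx"],(v-i["cy"])/i["fy"],1.])
    if z is not None: d=(z-E[2,3])/(E[:3,:3]@r)[2]
    return E[:3,:3]@(r*d)+E[:3,3]
def dep(D,u,v):
    p=D[int(v)-2:int(v)+3,int(u)-2:int(u)+3];p=p[p>0]
    return float(np.median(p)) if p.size else 0
E
python3 - <<'E'
from h import *
for c in("top","scene"):
    P,D=arm.get_image(c);cv2.imwrite(f"pics/{c}0.png",cv2.resize(P,(800,600),interpolation=cv2.INTER_CUBIC))
    for q in["call_button_top","reset_button_top","empty_seat","clipped_seat_1","clip_bin","nut_bin","stop_bin","panel","bin_plate"]:
        for r in arm.spot_in(c,q)[:6]:
            u,v=r["position"];d=dep(D,u,v);print(c,q,round(r["score"],2),np.round([u,v]),np.round(w(c,u,v,d)))
print(arm.read_state())
E
```

```text
top call_button_top 0.18 [274. 154.] [615.  22.  67.]
top reset_button_top 0.29 [159. 213.] [440. 378.  76.]
top empty_seat 0.58 [276. 156.] [612.  16.  54.]
top clipped_seat_1 0.48 [326. 182.] [ 522. -135.   73.]
top clipped_seat_1 0.45 [238. 162.] [591. 133.  76.]
top clipped_seat_1 0.44 [317. 149.] [ 628. -112.   68.]
top clipped_seat_1 0.38 [282. 186.] [513.   2.  73.]
top clipped_seat_1 0.38 [370. 203.] [ 460. -286.    3.]
top clip_bin 0.84 [391. 188.] [ 504. -349.   30.]
top nut_bin 0.93 [398. 223.] [ 390. -360.   30.]
top stop_bin 0.9 [387. 154.] [ 612. -343.   34.]
top stop_bin 0.73 [383. 278.] [ 225. -302.   29.]
top stop_bin 0.43 [273. 158.] [604.  25.  65.]
top panel 0.7 [273. 174.] [554.  26.  53.]
top bin_plate 0.88 [370. 203.] [ 459. -286.    4.]
scene call_button_top 0.5 [367. 226.] [446. 376.  77.]
scene call_button_top 0.48 [129. 185.] [ 605. -333.   38.]
scene reset_button_top 0.44 [118. 217.] [ 766. -206.   89.]
scene empty_seat 0.6 [223. 221.] [618.  29.  66.]
scene clipped_seat_1 0.57 [196. 186.] [ 533. -124.   71.]
scene clipped_seat_1 0.52 [263. 233.] [600. 143
[... 676 characters left out ...]
1,  3.84678880e-01,  7.95023993e-03,  7.11564202e-06,
       -1.19397811e+00, -2.58606621e-01]), 'joint_vel': array([-1.41791328e-03,  6.73861598e-05,  2.94065620e-03, -5.19819146e-04,
       -3.70081563e-04, -6.54088979e-04]), 'joint_efforts': array([-5.22295213e-04, -3.92093718e+01,  1.88619912e+01,  4.19069722e+00,
       -3.47855312e-04, -3.73908733e-06]), 'position': array([ 230.003036  , -581.14581181,  250.04560059]), 'ee_rot': array([-1.87290721e-01,  9.82304527e-01, -4.18191697e-05,  1.63781596e-05]), 'contact_force': array([ 0.03555317, -0.38671432,  0.4257398 ]), 'wrist_torque': array([ 0.01267059,  0.03504336, -0.03026915]), 'grasp_force': 0.0, 'gripper_width': 85.28051327730863}
```

View pics/top0.png

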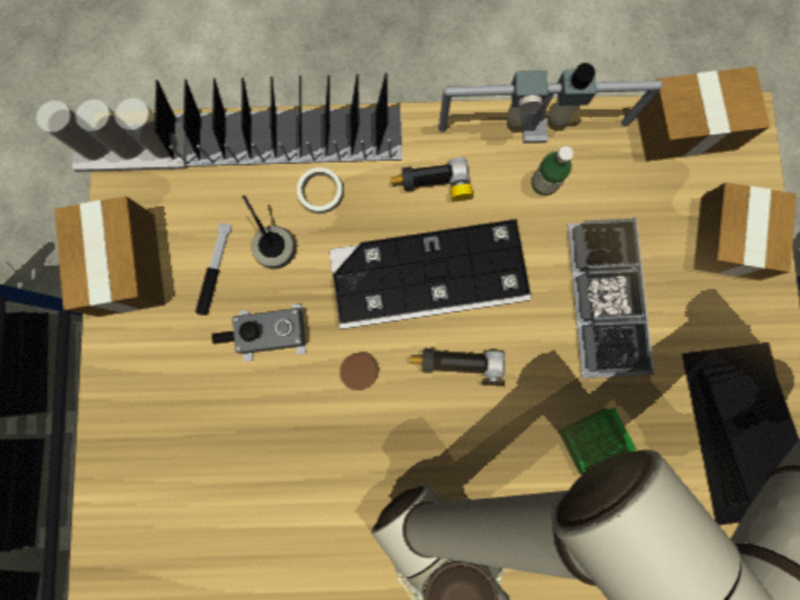

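View pics/scene0.png

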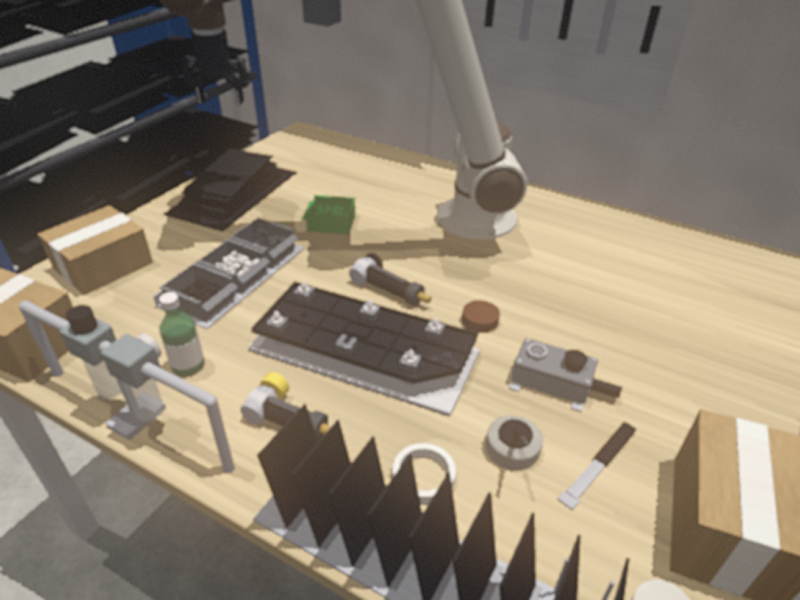

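The top view shows the call box: the big black button is at (249,331) and the ringed reset button at (284,326). The empty seat is at (432,243), a slot with no white clip. The white clips are in the middle bin at (610,295), with the stops above it and the U-nuts below. The green look-alike is at (598,440).

```bash
cat >> h.py <<'E'
from scipy.spatial.transform import Rotation as Rn
def to(p):
    s=arm.read_state();return np.round(Rn.from_quat(s["ee_rot"]).inv().apply(np.array(p)-s["position"])/250,3)
E
python3 - <<'E'
from h import *
M=np.array([(-50,-150),(50,-150),(-50,-10),(50,-10),(-50,120),(45,110)],float)
P={"top":[(510,282),(501,233),(439,292),(432,243),(374,302),(373,255)],"scene":[(304,290),(277,319),(370,309),(346,341),(435,327),(410,358)]}
for c in P:
    X=np.array([w(c,u/1.5625,v/1.5625,z=67 if k==3 else 77)[:2] for k,(u,v) in enumerate(P[c])])
    a=M-M.mean(0);b=X-X.mean(0);U,S,V=np.linalg.svd(a.T@b);R=(U@V).T
    F=M@R.T+X.mean(0)-R@M.mean(0)
    print(c,F.round(),(X-F).round().tolist())
for c,b,r,m in(("top",(249,331),(284,326),(610,295)),("scene",(574,361),(538,349),(237,262))):
    print(c,*[w(c,u/1.5625,v/1.5625,z=z).round() for (u,v),z in((b,77),(r,62),(m,32))])
for p in((480,-300,250),):print(to(p))
E
```

```text
top [[ 525. -136.]
 [ 625. -124.]
 [ 509.    3.]
 [ 608.   15.]
 [ 493.  132.]
 [ 589.  134.]] [[-0.0, 1.0], [-1.0, 1.0], [1.0, 1.0], [2.0, -1.0], [-0.0, -0.0], [-2.0, -2.0]]
scene [[ 536. -127.]
 [ 635. -116.]
 [ 520.   12.]
 [ 619.   24.]
 [ 505.  141.]
 [ 600.  142.]] [[5.0, 4.0], [-1.0, 1.0], [4.0, 3.0], [-9.0, -5.0], [2.0, -1.0], [-1.0, -2.0]]
top [443. 376.  77.] [452. 311.  62.] [ 500. -345.   32.]
scene [464. 382.  77.] [450. 316.  62.] [ 491. -343.   32.]
[-1.344  0.678  0.   ]
```

Emit:
arm_command:
  rows:
    - [[-0.8,0.4,0],[0,0,0]]
    - [[-0.8,0.4,0],[0,0,0]]
    - [[-0.8,0.4,0],[0,0,0]]
    - [[-0.8,0.4,0],[0,0,0]]
    - [[-0.8,0.4,0],[0,0,0]]
  grip: 0

```text
clock: 1.5
position: [381.2, -412.0, 250.4]
ee_rot: [-0.189, 0.982, -0.0, 0.0]
contact_force: [0.1, -0.6, 0.0]
gripper_width: 12.3
grasp_force: 0.0
```

Emit:
arm_command:
  rows:
    - [[-0.54,0.28,0],[0,0,0]]
    - [[-0.54,0.28,0],[0,0,0]]
    - [[-0.54,0.28,0],[0,0,0]]
    - [[-0.54,0.28,0],[0,0,0]]
    - [[-0.54,0.28,0],[0,0,0]]

```text
clock: 2.0
position: [479.7, -298.7, 250.0]
ee_rot: [-0.189, 0.982, 0.0, -0.0]
contact_force: [-0.1, -0.4, -0.5]
gripper_width: 0.1
grasp_force: 0.0
```

Emit:
arm_command:
  rows:
    - [[-0.26,0.54,0],[0,0,0]]
    - [[-0.26,0.54,0],[0,0,0]]
    - [[-0.26,0.54,0],[0,0,0]]
    - [[-0.26,0.54,0],[0,0,0]]
    - [[-0.26,0.54,0],[0,0,0]]

```text
clock: 2.5
position: [489.3, -150.5, 250.4]
ee_rot: [-0.188, 0.982, -0.0, 0.0]
contact_force: [-0.2, 0.3, 0.1]
gripper_width: 0.2
grasp_force: 0.0
```

Emit:
arm_command:
  rows:
    - [[-0.26,0.54,0],[0,0,0]]
    - [[-0.26,0.54,0],[0,0,0]]
    - [[-0.26,0.54,0],[0,0,0]]
    - [[-0.26,0.54,0],[0,0,0]]
    - [[-0.26,0.54,0],[0,0,0]]

```text
clock: 3.0
position: [500.6, -1.7, 249.9]
ee_rot: [-0.187, 0.982, -0.0, -0.0]
contact_force: [0.2, 0.0, 0.8]
gripper_width: 0.1
grasp_force: 0.0
```

Emit:
arm_command:
  rows:
    - [[-0.17,0.74,0],[0,0,0]]
    - [[-0.17,0.74,0],[0,0,0]]
    - [[-0.17,0.74,0],[0,0,0]]
    - [[-0.17,0.74,0],[0,0,0]]
    - [[-0.17,0.74,0],[0,0,0]]

```text
clock: 3.5
position: [472.6, 188.0, 249.9]
ee_rot: [-0.188, 0.982, 0.0, 0.0]
contact_force: [-0.1, 0.3, -0.4]
gripper_width: 0.2
grasp_force: 0.0
```

Emit:
arm_command:
  rows:
    - [[-0.17,0.74,0],[0,0,0]]
    - [[-0.17,0.74,0],[0,0,0]]
    - [[-0.17,0.74,0],[0,0,0]]
    - [[-0.17,0.74,0],[0,0,0]]
    - [[-0.17,0.74,0],[0,0,0]]

```text
clock: 4.0
position: [444.7, 376.0, 249.1]
ee_rot: [-0.187, 0.982, -0.0, -0.0]
contact_force: [0.7, -0.9, -0.8]
gripper_width: 0.3
grasp_force: 0.0
```

```bash
python3 - <<'E'
from h import *
s=arm.read_state();print(s["clock"],s["position"],s["ee_rot"],s["joints"],s["gripper_width"])
P,D=arm.get_image("wrist");cv2.imwrite("pics/w1.png",P)
for q in("call_button_top","reset_button_top"):
    for r in arm.spot_in("wrist",q)[:3]:
        u,v=r["position"];print(q,r["score"],u,v,w("wrist",u,v,dep(D,u,v)))
print(to((443,377,120)))
E
```

```text
4.0 [444.65879402 376.03185099 249.07914562] [-1.87368215e-01  9.82289737e-01 -1.53778236e-04 -3.91798205e-06] [ 9.80051789e-01  3.13091059e-01 -1.01719795e-01  2.30042583e-04
 -1.15620980e+00 -2.17397635e+00] 0.2941167051809831
call_button_top 0.85 263.2 176.2 [444.6139694  372.30600961  76.28551031]
reset_button_top 0.65 203.9 155.5 [450.23771362 308.66215392  61.31180439]
[-0.002  0.02   0.518]
```

View pics/w1.png

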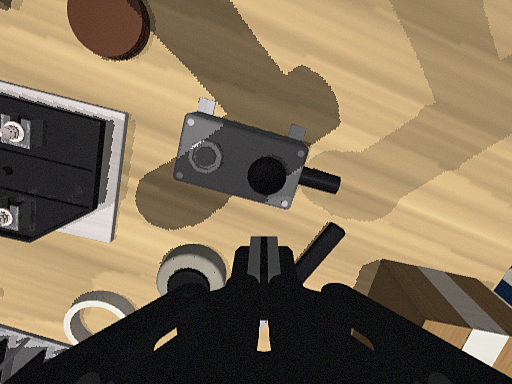

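The wrist view shows the big black button at (267,176) and the ringed reset button at (205,155). That puts the big button at about (444.5, 375), right below the tool.

Emit:
arm_command:
  rows:
    - [[0,0,0.2],[0,0,0]]
    - [[0,0,0.4],[0,0,0]]
    - [[0,0,0.52],[0,0,0]]
    - [[0,0,0.6],[0,0,0]]
    - [[0,0,0.6],[0,0,0]]

```text
clock: 4.65
position: [443.3, 370.6, 97.3]
ee_rot: [-0.185, 0.983, -0.002, -0.002]
contact_force: [0.3, 0.2, -0.4]
gripper_width: 0.2
grasp_force: 0.0
```

Emit:
arm_command:
  rows:
    - [[0,0,0.015],[0,0,0]]
    - [[0,0,0.03],[0,0,0]]
    - [[0,0,0.038],[0,0,0]]
    - [[0,0,0.04],[0,0,0]]
    - [[0,0,0.04],[0,0,0]]

```text
clock: 5.15
position: [444.1, 374.8, 91.2]
ee_rot: [-0.187, 0.982, 0.001, 0.001]
contact_force: [1.6, -0.8, 3.9]
gripper_width: -0.1
grasp_force: 1.7
```

Emit:
arm_command:
  rows:
    - [[0,0,0.006],[0,0,0]]
    - [[0,0,0.012],[0,0,0]]
    - [[0,0,0.012],[0,0,0]]
    - [[0,0,0.012],[0,0,0]]
    - [[0,0,0.012],[0,0,0]]

```text
clock: 5.65
position: [444.1, 375.0, 89.2]
ee_rot: [-0.188, 0.982, 0.0, 0.001]
contact_force: [0.4, -3.4, 11.2]
gripper_width: -0.1
grasp_force: 6.0
```

Emit:
arm_command:
  rows:
    - [[0,0,-0.1],[0,0,0]]
    - [[0,0,-0.25],[0,0,0]]
    - [[0,0,-0.45],[0,0,0]]
    - [[0,0,-0.6],[0,0,0]]
    - [[0,0,-0.6],[0,0,0]]

```text
clock: 6.15
position: [444.8, 376.9, 243.1]
ee_rot: [-0.188, 0.982, 0.004, 0.005]
contact_force: [0.2, 0.4, 0.8]
gripper_width: 0.1
grasp_force: 0.0
```

Emit:
arm_command:
  rows:
    - [[-0.04,-0.79,0],[0,0,0]]
    - [[-0.04,-0.79,0],[0,0,0]]
    - [[-0.04,-0.79,0],[0,0,0]]
    - [[-0.04,-0.79,0],[0,0,0]]
    - [[-0.04,-0.79,0],[0,0,0]]

```text
clock: 6.65
position: [525.7, 190.2, 235.4]
ee_rot: [-0.184, 0.983, -0.0, -0.002]
contact_force: [-0.0, 0.1, -0.5]
gripper_width: -0.1
grasp_force: 0.0
```

Emit:
arm_command:
  rows:
    - [[-0.04,-0.79,0],[0,0,0]]
    - [[-0.04,-0.79,0],[0,0,0]]
    - [[-0.04,-0.79,0],[0,0,0]]
    - [[-0.04,-0.79,0],[0,0,0]]
    - [[-0.04,-0.79,0],[0,0,0]]

```text
clock: 7.15
position: [608.1, 10.9, 234.9]
ee_rot: [-0.184, 0.983, 0.0, -0.001]
contact_force: [-0.4, 0.9, -0.3]
gripper_width: -0.1
grasp_force: 0.0
```

```bash
python3 - <<'E'
from h import *
s=arm.read_state();print(s["clock"],s["position"],s["ee_rot"],s["contact_force"])
P,D=arm.get_image("wrist");cv2.imwrite("pics/w2.png",P)
for q in("empty_seat","clipped_seat_1","call_button_top"):
    for r in arm.spot_in("wrist",q)[:6]:
        u,v=r["position"];print(q,r["score"],u,v,w("wrist",u,v,dep(D,u,v)))
print(to((609,16,105)))
E
```

```text
7.15 [608.06898136  10.86465282 234.87096678] [-1.84451119e-01  9.82840749e-01  1.06109533e-04 -1.35486873e-03] [-0.44463387  0.90901613 -0.34021206]
empty_seat 0.74 269.2 180.3 [611.39683592  22.50733322  49.91170262]
empty_seat 0.38 142.9 32.9 [ 525.76386653 -125.17458359   75.48004334]
clipped_seat_1 0.86 142.4 34.7 [ 527.40197645 -124.60542568   75.49642176]
clipped_seat_1 0.77 427.6 113.7 [494.81006907 131.6526241   70.52444022]
clipped_seat_1 0.67 380.2 202.8 [587.1920743  132.59548752  70.23680942]
clipped_seat_1 0.61 126.5 149.0 [ 624.70959149 -112.4970626    78.96529446]
clipped_seat_1 0.56 295.9 77.3 [511.59798599   6.69123235  84.34190959]
call_button_top 0.67 269.9 183.6 [614.39273829  25.95564484  51.06253251]
[-0.01  -0.002  0.524]
```

View pics/w2.png

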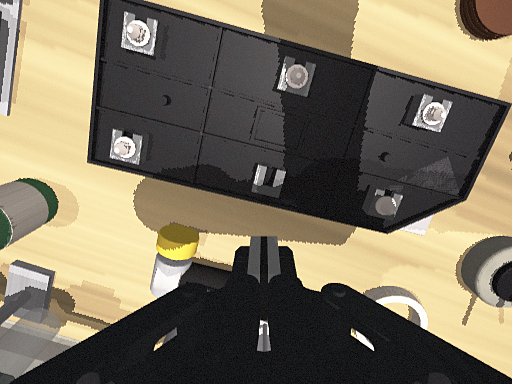

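The seat at (269,180) has an open slot and no clip; the other five have white clips. It lies at about (609,18), so I go down over it.

Emit:
arm_command:
  rows:
    - [[-0.01,0.015,0.1],[0,0,0]]
    - [[-0.01,0.015,0.25],[0,0,0]]
    - [[-0.01,0.015,0.4],[0,0,0]]
    - [[-0.01,0.015,0.46],[0,0,0]]
    - [[-0.01,0.015,0.5],[0,0,0]]

```text
clock: 7.85
position: [606.9, 20.5, 110.1]
ee_rot: [-0.189, 0.982, 0.0, -0.002]
contact_force: [0.4, 0.0, 1.3]
gripper_width: 0.2
grasp_force: 0.0
```

```bash
python3 -c "
from h import *
s=arm.read_state();print(s['clock'],s['position'],to((609,18,107)))"
```

```text
7.85 [606.91965746  20.51622484 110.12227132] [-0.004 -0.012  0.012]
```

Emit:
arm_command:
  rows:
    - [[0,-0.01,0.01],[0,0,0]]
    - [[0,-0.01,0.01],[0,0,0]]
    - [[0,-0.01,0.01],[0,0,0]]
    - [[0,-0.01,0.01],[0,0,0]]
    - [[0,-0.01,0.01],[0,0,0]]

```text
clock: 8.35
position: [609.5, 16.6, 110.4]
ee_rot: [-0.187, 0.982, 0.0, 0.001]
contact_force: [0.1, 0.3, -0.2]
gripper_width: 0.1
grasp_force: 0.0
```

Emit:
arm_command:
  rows:
    - [[0,0,0],[0,0,0]]
    - [[0,0,0],[0,0,0]]
    - [[0,0,0],[0,0,0]]
    - [[0,0,0],[0,0,0]]
    - [[0,0,0],[0,0,0]]

```text
clock: 8.85
position: [609.2, 16.6, 109.5]
ee_rot: [-0.187, 0.982, 0.0, -0.0]
contact_force: [0.6, -0.1, -0.9]
gripper_width: -0.3
grasp_force: 0.0
```

Emit:
arm_command:
  rows:
    - [[0,0,0],[0,0,0]]
    - [[0,0,0],[0,0,0]]
    - [[0,0,0],[0,0,0]]
    - [[0,0,0],[0,0,0]]
    - [[0,0,0],[0,0,0]]

```text
clock: 9.35
position: [609.2, 16.6, 109.5]
ee_rot: [-0.187, 0.982, -0.0, 0.0]
contact_force: [0.5, 1.5, -0.7]
gripper_width: -0.2
grasp_force: 0.0
```

Emit:
arm_command:
  rows:
    - [[0,0,0],[0,0,0]]
    - [[0,0,0],[0,0,0]]
    - [[0,0,0],[0,0,0]]
    - [[0,0,0],[0,0,0]]
    - [[0,0,0],[0,0,0]]

```text
clock: 9.85
position: [609.2, 16.6, 109.5]
ee_rot: [-0.187, 0.982, -0.0, 0.0]
contact_force: [-1.2, -0.5, 0.1]
gripper_width: -0.2
grasp_force: 0.0
```

Emit:
arm_command:
  rows:
    - [[0,0,0],[0,0,0]]
    - [[0,0,0],[0,0,0]]
    - [[0,0,0],[0,0,0]]
    - [[0,0,0],[0,0,0]]
    - [[0,0,0],[0,0,0]]

```text
clock: 10.35
position: [609.2, 16.6, 109.5]
ee_rot: [-0.187, 0.982, -0.0, -0.0]
contact_force: [-0.2, -0.6, 0.9]
gripper_width: 0.2
grasp_force: 0.0
```

Emit:
arm_command:
  rows:
    - [[0,0,-0.15],[0,0,0]]
    - [[0,0,-0.3],[0,0,0]]
    - [[0,0,-0.45],[0,0,0]]
    - [[0,0,-0.54],[0,0,0]]
    - [[0,0,-0.54],[0,0,0]]

```text
clock: 10.85
position: [611.1, 16.8, 249.2]
ee_rot: [-0.188, 0.982, -0.0, 0.005]
contact_force: [0.2, -0.2, 0.2]
gripper_width: 0.1
grasp_force: 0.0
```

```bash
python3 -c "
from h import *
s=arm.read_state();print(s['clock'],s['position'],to((499,-346,242)))"
```

```text
10.85 [611.08177163  16.80526261 249.23916232] [ 0.952 -1.184  0.023]
```

Emit:
arm_command:
  rows:
    - [[0.475,-0.59,0],[0,0,0]]
    - [[0.475,-0.59,0],[0,0,0]]
    - [[0.475,-0.59,0],[0,0,0]]
    - [[0.475,-0.59,0],[0,0,0]]
    - [[0.475,-0.59,0],[0,0,0]]

```text
clock: 11.35
position: [550.7, -167.9, 243.4]
ee_rot: [-0.185, 0.983, 0.0, -0.001]
contact_force: [0.5, 0.3, -0.9]
gripper_width: 0.2
grasp_force: 0.0
```

Emit:
arm_command:
  rows:
    - [[0.475,-0.59,0],[0,0,0]]
    - [[0.475,-0.59,0],[0,0,0]]
    - [[0.475,-0.59,0],[0,0,0]]
    - [[0.475,-0.59,0],[0,0,0]]
    - [[0.475,-0.59,0],[0,0,0]]

```text
clock: 11.85
position: [495.1, -348.4, 243.0]
ee_rot: [-0.185, 0.983, 0.0, -0.001]
contact_force: [0.1, 0.8, 0.4]
gripper_width: 0.0
grasp_force: 0.0
```

```bash
python3 - <<'E'
from h import *
s=arm.read_state();print(s["clock"],s["position"])
P,D=arm.get_image("wrist");cv2.imwrite("pics/w3.png",P)
for q in("clip_bin","nut_bin","stop_bin"):
    for r in arm.spot_in("wrist",q)[:3]:
        u,v=r["position"];print(q,r["score"],u,v,w("wrist",u,v,z=32))
E
```

```text
11.85 [ 495.06098694 -348.35768201  242.98045804]
clip_bin 0.59 263.7 174.7 [ 503.75714196 -341.9467119    32.        ]
nut_bin 0.9 297.5 77.3 [ 396.27631634 -346.89378142   32.        ]
stop_bin 0.91 214.5 241.7 [ 604.20586937 -365.09004255   32.        ]
```

View pics/w3.png

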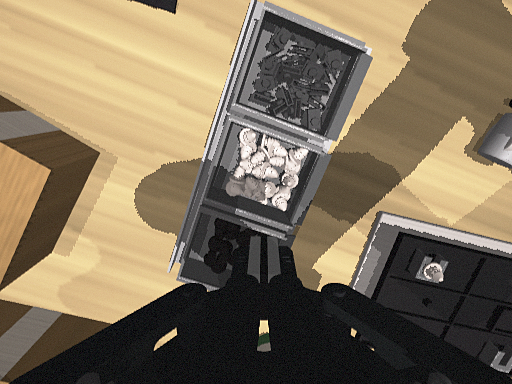

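The middle bin at (264,172) holds the white clips, with U-nuts above it and stops below. Its middle is at about (500,-347), so I go down over it.

Emit:
arm_command:
  rows:
    - [[-0.02,0,0.1],[0,0,0]]
    - [[-0.02,0,0.25],[0,0,0]]
    - [[-0.02,0,0.4],[0,0,0]]
    - [[-0.02,0,0.5],[0,0,0]]
    - [[-0.02,0,0.57],[0,0,0]]

```text
clock: 12.55
position: [501.2, -341.2, 99.7]
ee_rot: [-0.188, 0.982, 0.001, -0.001]
contact_force: [0.1, 0.5, -0.1]
gripper_width: -0.2
grasp_force: 0.0
```

Emit:
arm_command:
  rows:
    - [[0,0,0],[0,0,0]]
    - [[0,0,0],[0,0,0]]
    - [[0,0,0],[0,0,0]]
    - [[0,0,0],[0,0,0]]
    - [[0,0,0],[0,0,0]]

```text
clock: 13.05
position: [502.0, -343.4, 103.1]
ee_rot: [-0.187, 0.982, -0.001, 0.001]
contact_force: [-0.1, -0.1, -0.6]
gripper_width: 0.1
grasp_force: 0.0
```

Emit:
arm_command:
  rows:
    - [[0,0,0],[0,0,0]]
    - [[0,0,0],[0,0,0]]
    - [[0,0,0],[0,0,0]]
    - [[0,0,0],[0,0,0]]
    - [[0,0,0],[0,0,0]]

```text
clock: 13.55
position: [501.5, -343.3, 101.9]
ee_rot: [-0.187, 0.982, 0.0, -0.0]
contact_force: [-1.0, -0.6, 0.1]
gripper_width: -0.1
grasp_force: 0.0
```

```bash
python3 -c "
from bench import arm
print(arm.job_done())"
```

```text
the job is handed in; nothing more can be done
None
```

I pressed the call button down to its stop and released it, then pointed at the empty seat for about 2.5 s. The arm finished pointing down over the middle of the clip bin, touching nothing, and the job is handed in; no verdict came back.

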